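# Pin the night-light arm into its rail clip

### The arm

A 6-joint arm with a two-finger parallel gripper is mounted at the origin on the work surface. World frame = base frame: x ahead of the robot, y to its left, z up, the work surface at z = 0. Lengths are in mm, angles in rad, forces in N, time in s.
With the tool pointing down it reaches from about 400 to 925 mm from the base axis. Payload 12.5 kg.
Tool frame: the origin (TCP) lies midway between the tips of the shut fingers; the grasp point (between the pads) lies 19 mm behind it; z points along the fingers, y is the direction in which the jaws open and shut (so a half turn about z gives the same grasp; the last joint's range is limited). The gripper opens to 95 mm and grips with 3 to 60 N. Pads are 20 mm wide; open, the fingers measure 119 mm over their backs; the gripper's body (75 mm by 180 mm) begins 59 mm behind the grasp point.
Start: joints at [1.18, 0.491, 1.559, -0, 1.092, -0.106], TCP at [175.586, 599.847, 214.661] pointing down, gripper open.
Joint ranges: [-3.1, 3.1], [-0.84, 2.19], [0.05, 2.79], [-1.13, 4.28], [0.06, 2.93], [-2.69, 2.69]. Speed limits (rad/s): [2.22, 2.22, 2.79, 3.14, 3.14, 3.14].

### API

Orientations are given as [roll, pitch, yaw] about the fixed x, y, z axes, in that order (R = Rz(yaw) Ry(pitch) Rx(roll)).
In Python, from cell import env gives the robot as it stands.
- The arm moves only by the tool arm_command, never from a script. Its argument "steps" is a list of rows, each an object of numbers: "dx", "dy", "dz": the shift along the tool's x, y, z as a fraction of full scale; "rx", "ry", "rz": the turn, a rotation vector about the tool's x, y, z as a fraction of full scale; "claw": the gripper command: -1 is fully open, 1 is shut, values between are in proportion. In form: [{"dx": .., "dy": .., "dz": .., "rx": .., "ry": .., "rz": .., "claw": ..}, ...]. A call has 1 to 10 rows; each row shifts and turns the pose as measured when the row begins, along the tool's axes as they then stand; what a row does not reach is not made up. Full scale, the value 1, is 0.8 m for a shift and 90 degrees for a turn. A row lasts 1/8 s, in which the tool goes at most 62.5 mm and 10.7 degrees, less where a joint would pass 70% of its speed; a pose out of reach is approached as far as the arm can. A call with a number of a shift or a turn outside -1 to 1 is refused whole. A call with a gripper value outside its range is refused whole. The fingers move at their own pace and stop on an object; the grip force is fixed at half the most. Time passes only in rows, so rows that do not move let the fingers close. It gives the time, the measured TCP pose, the force and the opening at its end, in the units of the state.
- env.state(): the state, without advancing time (a new reading comes with each control period).
- env.read_camera(name): name is "side" or "top"; returns (picture, depth): 400x640x3 uint8, red, green, blue; 400x640 float32, mm along the optical axis (not along the pixel's ray), 0 where there is no reading.
- env.get_calibration(name): a dict with "vfov" (degrees; the focal length in pixels is half the picture's height over the tangent of half this angle, whatever the lens; pixels are square), "cx", "cy" (the principal point, pixels), "xyz" and "attitude" of the camera in the world. Camera axes: x right, y up, looking along -z (the intrinsics and any distortion apply to the point x, -y, -z); pixel columns grow to the right and rows downward; lengths in mm; the calibration is good to about 2 mm. A picture is of the moment at which its call begins. get_calibration takes no time and is no camera call.
- env.job_done(): hands the job in, once; it reports no verdict.
The state is a dict: "t": time; "joints": joint angles; "qvel": joint speeds; "tau": joint torques, N m; "eef_pos": TCP position; "tcp_rot": TCP orientation; "ft_force": force on the tool from outside, world axes, zero at the start; "moment": the same for the moment, N m; "opening": opening from 0.0 (shut) to 1.0 (fully open).
Only numpy, scipy, OpenCV 4.12 (cv2) and the standard library are available. Lean on these libraries where they do the work, as an engineer would, in place of code of your own. Each camera call takes 0.05 s, during which the arm holds its last target.

### The job

Take the red-handled hinge pin out of the screwdriver-kit tin and push it straight down through the upper orange ear, the lamp arm's eye and the lower orange ear of the clip on the rack's rail, until its collar sits fully on the upper ear, and let go of it there. Feel for the hole gently and never force the pin: the plastic ears crack under a hard push. Leave the cup, the coin bank and the lantern standing where they are.

Things in the scene. Friction and masses are not known exactly. Their poses are not given: they have to be found in the camera images.
- pin: Steel hinge pin, 105 mm long, about 60 g. Origin at the centre of its tip (lower end), z along the pin towards its handle. From the tip: nose 3 mm long widening from 8 to 10 mm diameter, 10 mm round shank to 55 mm, dark collar of 26 mm diameter from 55 to 59 mm, round red handle of 16 mm diameter from 59 to 105 mm. Starts upright in the kit tin, collar resting on the tin's top.
- kit: Grey tin screwdriver-kit box, 84 x 66 x 62 mm (x, y, z), fixed to the rack's top tier. Origin at the centre of its underside, z up. The pin stands in the 13.5 mm hole through the middle of its top; the coloured dots beside it stand 3 mm proud. Pull the pin straight up at least 60 mm to clear it.
- rack: Blue plastic shoe rack, 260 mm deep (x), 680 mm wide (y), fixed. Origin at the centre of its underside on the table, z up, x away from the robot at yaw 0. Flat top tier at 110 mm. A blue rail of 16 mm diameter runs along y at x = 105 mm, axis 55 mm above the tier.
- clip: Black spring clip fixed on the rail, axes parallel to the rack's, z up. Origin level with the top tier, 40 mm beyond the rail's axis (+x). It carries an orange fork with two level ears, 34 mm in x and 72 mm in y, upper z = 68 to 76 mm, lower z = 34 to 42 mm. Clip and fork lie below z = 80 mm, x = -92 to 18 mm. Over 30 N between the pin and these parts cracks them.
- ear_level (a point): Point of the clip, axes as clip, at x = 0, y = 0, at the height of the upper ear's top face. Upright 12 mm holes go through the middle of both ears, one above the other, at x = 0 but unknown y: -16 to +16 mm from this point, since the fork may sit anywhere along the clip. No reading tells it: see the fork or feel with the pin's tip. The fork is held fast (80 N).
- eye_level (a point): Point of the clip at mid-height of the lamp arm's aluminium eye (10 mm thick, 12 mm hole), 21 mm below ear_level. The eye goes with the fork; a spring (2 N per mm) holds it 2.7 mm off-centre towards +x. A pin pushed down plumb can catch on its rim: best keep the pin leaning lightly on the +x wall of the upper hole to enter the eye. Arm and white lamp reach 115 mm to +x, all 10 mm or more below ear_level.
- home_level (a point): Point of the clip, 55 mm below ear_level: the height of the pin's tip when the collar sits on the upper ear.
- cup: Yellow plastic cup, 72 mm across, 85 mm tall, loose on the top tier; origin at the centre of its underside. To be left alone.
- bank: White ceramic coin bank, round, 82 mm across, 80 mm tall, loose on the top tier; origin at the centre of its underside. To be left alone.
- lantern: Green camping lantern with a press button on top, 72 mm across, 112 mm tall, loose on the top tier; origin at the centre of its underside. To be left alone.
Mind the look-alikes: they are no part of the job. What is meant by the pin is not green or white, and is the smaller of those in its own colour.

How it is judged:
By the outcome, as a careful person would: the job done as asked, in the order asked, and still so for the second after the job is handed in, with the robot touching nothing.
It also fails if it takes over 72 s, if anything falls off the work surface, if the arm or the gripper's body presses on something with over 40 N, if the wrist force passes 120 N, or if a joint passes its speed limit or range.

## Working session

There is one attempt and no reset: what is moved stays moved. The work goes in short steps, Python scripts to look and compute and a tool call to move; the robot and the scene stay as the last step left them, time stands still between calls to the robot, and variables do not carry over. Pictures are saved under pics/ and viewed, and the job is handed in when it is done.

Besides the shell and the picture viewer there is one more tool, called after "Call:" by a JSON object that holds its "method" and its "body", one argument or row to a line. arm_command: Moves the arm, as the interface text tells. Its arguments: {"type":"object","properties":{"steps":{"type":"array","items":{"type":"object","properties":{"dx":{"type":"number"},"dy":{"type":"number"},"dz":{"type":"number"},"rx":{"type":"number"},"ry":{"type":"number"},"rz":{"type":"number"},"claw":{"type":"number"}}}}},"required":["steps"]}

```bash
ls; mkdir -p pics; python3 - <<'E'
from cell import env
import cv2,numpy as np
print(env.state())
for n in("top","side"):
    p,d=env.read_camera(n); print(n,env.get_calibration(n))
    cv2.imwrite(f"pics/{n}0.png",p[:,:,::-1]); np.savez(f"{n}0.npz",p=p,d=d)
E
```

```text
pics
{'t': 0.0, 'joints': array([ 1.18037650e+00,  4.91596046e-01,  1.55949604e+00, -1.00406774e-05,
        1.09170258e+00, -1.05552194e-01]), 'qvel': array([ 1.60641214e-05,  8.76278646e-05, -9.37643236e-04,  7.51674668e-04,
        7.93807209e-04,  2.73504765e-04]), 'tau': array([-2.64841423e-03, -6.12636995e+01, -2.58177119e+01,  6.91050896e-02,
        4.82493080e-02, -1.24363296e-04]), 'eef_pos': array([175.49348441, 599.57709863, 214.02304461]), 'tcp_rot': array([-3.14039640e+00, -1.17783872e-04,  2.85672958e+00]), 'ft_force': array([0.36268819, 0.15066621, 0.08128416]), 'moment': array([0.0069242 , 0.03320226, 0.0117086 ]), 'opening': 1.0002644620342243}
top {'vfov': 55.99832295063893, 'cx': 319.8572166255327, 'cy': 195.22515714504792, 'xyz': array([438.84743933,   7.05250524, 901.94933395]), 'attitude': array([ 0.08052082,  0.0281334 , -1.55231267])}
side {'vfov': 55.09850850732293, 'cx': 317.0525018205668, 'cy': 200.60755583905728, 'xyz': array([ 214.21526861, -407.27398358,  688.34828364]), 'attitude': array([ 0.75593146, -0.0120586 , -0.54855827])}
```

View pics/top0.png

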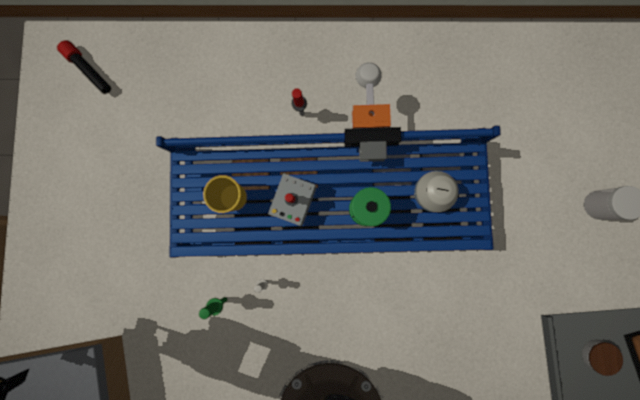

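View pics/side0.png

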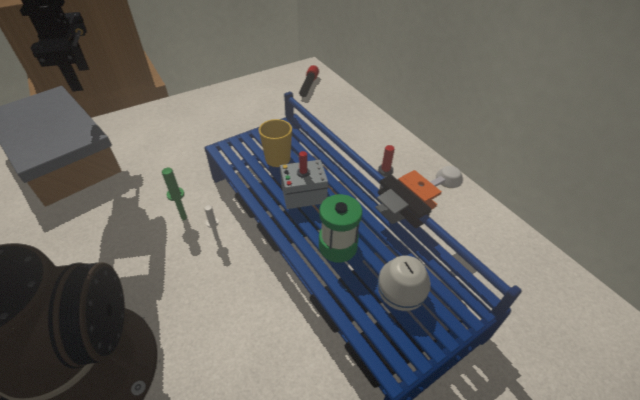

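The top view shows the pin in the tin at (290,198) and the orange fork's hole at (371,113). The cup is at (224,195), the lantern at (371,207) and the bank at (437,191). A larger red decoy stands behind the rack at (298,98). Next I'll measure these.

```bash
cat > h.py <<'E'
import numpy as np,cv2
from scipy.spatial.transform import Rotation as Ro
from cell import env
def cam(n):
    c=env.get_calibration(n); return c,Ro.from_euler('xyz',c['attitude']).as_matrix(),200/np.tan(np.radians(c['vfov']/2))
def ray(n,u,v):
    c,R,f=cam(n); return c['xyz'],R@np.array([(u-c['cx'])/f,-(v-c['cy'])/f,-1])
def onz(n,u,v,z):
    o,d=ray(n,u,v); return o+d*(z-o[2])/d[2]
def pts(n,d):
    c,R,f=cam(n); v,u=np.mgrid[:400,:640]
    P=np.stack([(u-c['cx'])/f*d,-(v-c['cy'])/f*d,-d],-1)
    return P@R.T+c['xyz']
def proj(n,X):
    c,R,f=cam(n); p=R.T@(np.asarray(X)-c['xyz']); return c['cx']-f*p[0]/p[2], c['cy']+f*p[1]/p[2]
def tri(a,b):
    o1,d1=ray('top',*a);o2,d2=ray('side',*b);s=np.linalg.lstsq(np.c_[d1,-d2],o2-o1,rcond=None)[0]
    return (o1+s[0]*d1+o2+s[1]*d2)/2,np.linalg.norm(o1+s[0]*d1-o2-s[1]*d2)
def hsv(p): return cv2.cvtColor(p,cv2.COLOR_RGB2HSV)
E
cat > m.py <<'E'
from h import *
for n in('top','side'):
    z=np.load(n+'0.npz');p,d=z['p'],z['d'];H=hsv(p);P=pts(n,d)
    red=((H[...,0]<6)|(H[...,0]>174))&(H[...,1]>150)&(H[...,2]>60)
    org=(H[...,0]>=6)&(H[...,0]<16)&(H[...,1]>170)&(H[...,2]>120)
    for nm,m in(('red',red),('org',org)):
        k,l,s,c=cv2.connectedComponentsWithStats(m.astype(np.uint8))
        for i in range(1,k):
            if s[i,4]>15:
                q=P[(l==i)&(d>0)]
                print(n,nm,s[i],c[i].round(1),np.percentile(q,[2,50,98],axis=0).round(0).tolist())
    blue=(H[...,0]>100)&(H[...,0]<125)&(H[...,1]>150)
    q=P[blue&(d>0)]; 
    if n=='top':
        print('tier z',np.percentile(q[:,2],[5,25,50,75,95]))
        t=q[(q[:,2]>100)&(q[:,2]<120)][:,:2].astype(np.float32); print('tier rect',cv2.minAreaRect(t))
        t=q[(q[:,2]>155)&(q[:,2]<180)]; print('rail',cv2.fitLine(t[:,:2].astype(np.float32),cv2.DIST_HUBER,0,.01,.01).ravel(),np.median(t[:,2]), t.min(0),t.max(0))
E
python3 m.py; python3 - <<'E'
import cv2
for n,(x,y) in(('top',(250,60)),('side',(270,130))):
    p=cv2.imread(f'pics/{n}0.png'); cv2.imwrite(f'pics/{n}0z.png',cv2.resize(p[y:y+150,x:x+200],None,fx=4,fy=4,interpolation=cv2.INTER_CUBIC))
E
```

```text
top red [ 58  41  18  18 198] [65.7 48.4] [[836.0, 640.0, 28.0], [856.0, 657.0, 37.0], [876.0, 676.0, 43.0]]
top red [292  89  10  17  96] [296.4  95.6] [[700.0, 74.0, 103.0], [706.0, 83.0, 146.0], [718.0, 89.0, 150.0]]
top red [285 194   9   8  58] [289.3 197.5] [[482.0, 77.0, 193.0], [489.0, 83.0, 222.0], [495.0, 89.0, 225.0]]
top org [353 105  37  22 730] [371.  115.8] [[632.0, -101.0, 184.0], [651.0, -68.0, 187.0], [672.0, -35.0, 189.0]]
tier z [ 36.39670339 109.07812698 110.3036829  111.52260233 172.00141287]
tier rect ((500.9471435546875, 13.25146484375), (235.61863708496094, 673.3203125), 2.522988796234131)
rail [ 4.3670427e-02 -9.9904597e-01  6.1053601e+02  3.4141644e+01] 172.35017771441306 [ 568.73131058 -313.26165529  155.15267219] [634.30314869 352.17743096 179.97739548]
side red [309  67   7   3  16] [312.1  68.1] [[845.0, 647.0, 34.0], [854.0, 656.0, 40.0], [863.0, 670.0, 41.0]]
side red [386 146   7   4  19] [389.2 147.9] [[702.0, 75.0, 145.0], [709.0, 81.0, 147.0], [715.0, 88.0, 149.0]]
side red [300 152   6   4  20] [302.5 153.5] [[483.0, 78.0, 222.0], [488.0, 83.0, 222.0], [493.0, 89.0, 223.0]]
```

View pics/top0z.png

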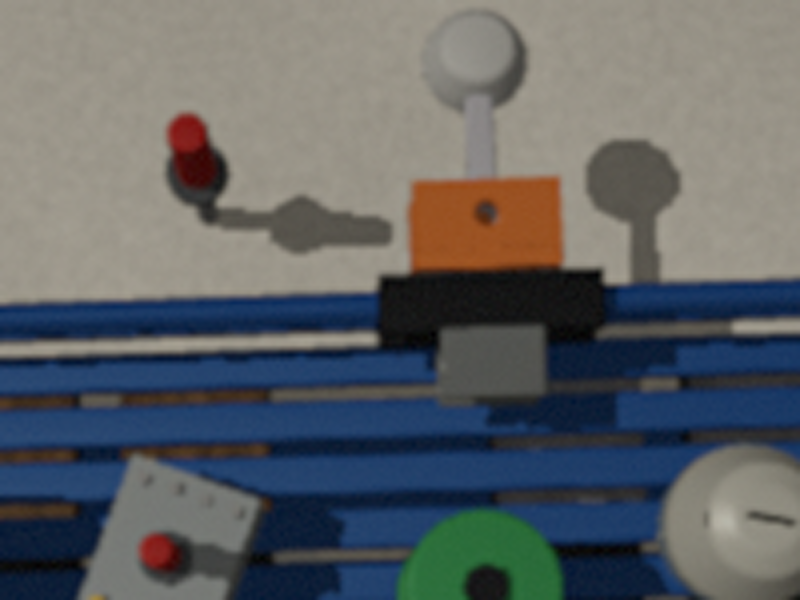

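View pics/side0z.png

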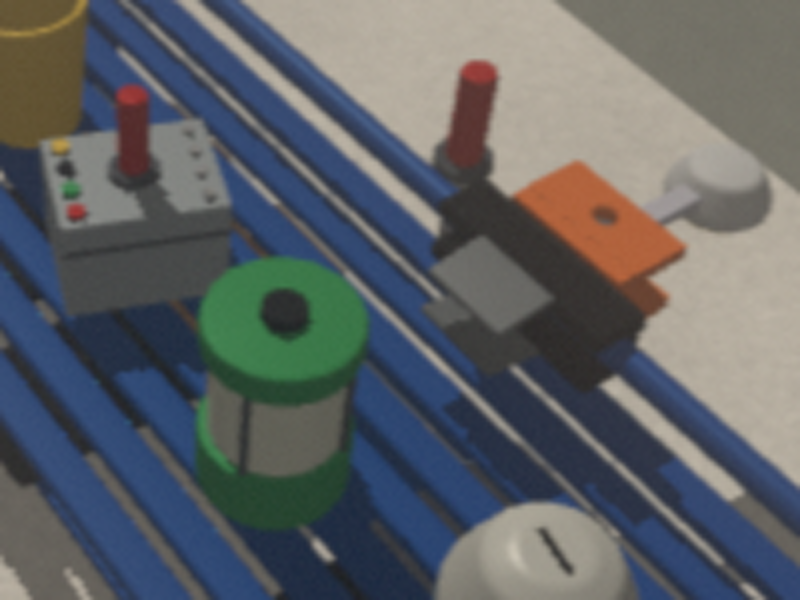

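```bash
python3 - <<'E'
from h import *
print('hole tri',tri((371.1,112.4),(420.9,183.4)),'planes',onz('top',371.1,112.4,186),onz('side',420.9,183.4,186))
# handle top discs: top crop (159,551)-> ; side (131,94)
a=(250+159/4-.4,60+551/4-.4);b=(270+131/4-.4,130+95/4-.4)
print('pin top',tri(a,b),onz('top',*a,222),onz('side',*b,222))
z=np.load('top0.npz');p,d=z['p'],z['d'];P=pts('top',d)
for nm,(r,c) in dict(cup=(195,224),lan=(207,371),bank=(191,437),lamp=(73,369)).items(): print(nm,P[r,c].round())
H=hsv(p)
org=((H[...,0]>=6)&(H[...,0]<16)&(H[...,1]>170)&(H[...,2]>120)).astype(np.uint8)
c=max(cv2.findContours(org,0,2)[0],key=cv2.contourArea)
q=np.array([onz('top',*k[0],186)[:2] for k in c],np.float32);print(cv2.minAreaRect(q))
E
```

```text
hole tri (array([658.99793009, -68.09649541, 185.22216328]), np.float64(0.1361778484743166)) planes [658.8174122  -68.05570418 186.        ] [658.24033027 -68.59577393 186.        ]
pin top (array([488.17414437,  82.66708966, 223.02727867]), np.float64(0.8022519062691377)) [488.6016227  82.5893785 222.       ] [488.42360508  83.93683231 222.        ]
cup [499. 233. 114.]
lan [474. -65. 223.]
bank [ 507. -192.  193.]
lamp [741. -64. 178.]
((652.7298583984375, -67.86956024169922), (41.48891830444336, 69.47827911376953), 0.6260148286819458)
```

Call:
{"method": "arm_command", "body": {
  "steps": [
    {"dz":-0.05,"rz":0.113,"claw":-1},
    {"dz":-0.05,"rz":0.113,"claw":-1},
    {"rz":0.113,"claw":-1},
    {"rz":0.113,"claw":-1},
    {"rz":0.113,"claw":-1},
    {"rz":0.113,"claw":-1},
    {"rz":0.113,"claw":-1},
    {"claw":-1}
  ]
}}

```text
$.steps[0]: bad value
```

Call:
{"method": "arm_command", "body": {
  "steps": [
    {"dx":0,"dy":0,"dz":-0.05,"rx":0,"ry":0,"rz":0.113,"claw":-1},
    {"dx":0,"dy":0,"dz":-0.05,"rx":0,"ry":0,"rz":0.113,"claw":-1},
    {"dx":0,"dy":0,"dz":0,"rx":0,"ry":0,"rz":0.113,"claw":-1},
    {"dx":0,"dy":0,"dz":0,"rx":0,"ry":0,"rz":0.113,"claw":-1},
    {"dx":0,"dy":0,"dz":0,"rx":0,"ry":0,"rz":0.113,"claw":-1},
    {"dx":0,"dy":0,"dz":0,"rx":0,"ry":0,"rz":0.113,"claw":-1},
    {"dx":0,"dy":0,"dz":0,"rx":0,"ry":0,"rz":0.113,"claw":-1},
    {"dx":0,"dy":0,"dz":0,"rx":0,"ry":0,"rz":0,"claw":-1}
  ]
}}

```text
t: 1.1
eef_pos: [175.1, 598.7, 293.8]
tcp_rot: [-3.139, 0.006, 1.576]
ft_force: [0.4, -0.0, -0.6]
opening: 1.0
```

```bash
cat >> h.py <<'E'
def go(t,yaw=1.614,n=1,cur=None):
    s=env.state();R=Ro.from_euler('xyz',s['tcp_rot']);T=Ro.from_euler('xyz',[np.pi,0,yaw])
    d=R.inv().apply(np.asarray(t)-s['eef_pos']);r=(R.inv()*T).as_rotvec()
    print('pos',s['eef_pos'].round(2),'rot',s['tcp_rot'].round(4),'F',s['ft_force'].round(1),'t',s['t'])
    print('frac/%d'%n,(d/800/n).round(4),'rot total',(r/(np.pi/2)).round(4))
E
python3 -c "
from h import *
go([488.3,83,293],n=12)"
```

```text
pos [175.12 598.74 293.84] rot [-3.1389  0.0065  1.576 ] F [ 0.4 -0.  -0.6] t 1.1
frac/12 [-0.0539  0.0323  0.0003] rot total [-0.0018  0.0041 -0.0242]
```

Call:
{"method": "arm_command", "body": {
  "steps": [
    {"dx":0,"dy":0,"dz":0,"rx":-0.0018,"ry":0.004,"rz":-0.024,"claw":-1},
    {"dx":-0.054,"dy":0.032,"dz":0,"rx":0,"ry":0,"rz":0,"claw":-1},
    {"dx":-0.054,"dy":0.032,"dz":0,"rx":0,"ry":0,"rz":0,"claw":-1},
    {"dx":-0.054,"dy":0.032,"dz":0,"rx":0,"ry":0,"rz":0,"claw":-1},
    {"dx":-0.054,"dy":0.032,"dz":0,"rx":0,"ry":0,"rz":0,"claw":-1},
    {"dx":-0.054,"dy":0.032,"dz":0,"rx":0,"ry":0,"rz":0,"claw":-1},
    {"dx":-0.054,"dy":0.032,"dz":0,"rx":0,"ry":0,"rz":0,"claw":-1},
    {"dx":-0.054,"dy":0.032,"dz":0,"rx":0,"ry":0,"rz":0,"claw":-1},
    {"dx":-0.054,"dy":0.032,"dz":0,"rx":0,"ry":0,"rz":0,"claw":-1},
    {"dx":-0.054,"dy":0.032,"dz":0,"rx":0,"ry":0,"rz":0,"claw":-1}
  ]
}}

```text
t: 2.35
eef_pos: [437.3, 217.4, 292.5]
tcp_rot: [-3.141, 0.002, 1.671]
ft_force: [1.1, 0.6, -0.3]
opening: 1.0
```

```bash
python3 -c "
from h import *
go([488.3,83,293],n=4)"
```

```text
pos [437.31 217.41 292.48] rot [-3.1410e+00  1.5000e-03  1.6708e+00] F [ 1.1  0.6 -0.3] t 2.35
frac/4 [-0.0434  0.0117 -0.0001] rot total [-0.0004  0.001   0.0362]
```

Call:
{"method": "arm_command", "body": {
  "steps": [
    {"dx":-0.0434,"dy":0.0117,"dz":0,"rx":0,"ry":0,"rz":0.009,"claw":-1},
    {"dx":-0.0434,"dy":0.0117,"dz":0,"rx":0,"ry":0,"rz":0.009,"claw":-1},
    {"dx":-0.0434,"dy":0.0127,"dz":0,"rx":0,"ry":0,"rz":0.009,"claw":-1},
    {"dx":-0.0434,"dy":0.0132,"dz":0,"rx":0,"ry":0,"rz":0.009,"claw":-1},
    {"dx":0,"dy":0,"dz":0,"rx":0,"ry":0,"rz":0,"claw":-1}
  ]
}}

```text
t: 2.98
eef_pos: [490.9, 75.0, 292.1]
tcp_rot: [-3.14, 0.002, 1.633]
ft_force: [0.1, -0.3, -0.4]
opening: 1.0
```

```bash
python3 -c "
from h import *
go([488.3,83,293],n=1)"
```

```text
pos [490.91  74.97 292.07] rot [-3.1402e+00  1.8000e-03  1.6327e+00] F [ 0.1 -0.3 -0.4] t 2.975
frac/1 [ 0.0102 -0.0026 -0.0012] rot total [-0.0009  0.0011  0.0119]
```

Call:
{"method": "arm_command", "body": {
  "steps": [
    {"dx":0.0102,"dy":-0.0026,"dz":0,"rx":-0.0009,"ry":0.001,"rz":0.012,"claw":-1},
    {"dx":0,"dy":0,"dz":0,"rx":0,"ry":0,"rz":0,"claw":-1}
  ]
}}

```text
t: 3.22
eef_pos: [487.6, 84.4, 291.9]
tcp_rot: [-3.141, -0.0, 1.617]
ft_force: [-0.7, 0.2, 0.6]
opening: 0.998
```

```bash
python3 - <<'E'
from h import *
go([488.3,83,185],n=4)
p,d=env.read_camera('side'); x,y=240,60
cv2.imwrite('pics/s1.png',cv2.resize(p[y:y+150,x:x+200,::-1],None,fx=4,fy=4,interpolation=cv2.INTER_CUBIC))
E
```

```text
pos [487.6   84.4  291.93] rot [-3.1412e+00 -2.0000e-04  1.6167e+00] F [-0.7  0.2  0.6] t 3.225
frac/4 [-0.0005  0.0002  0.0334] rot total [-0.0002 -0.0002  0.0017]
```

View pics/s1.png

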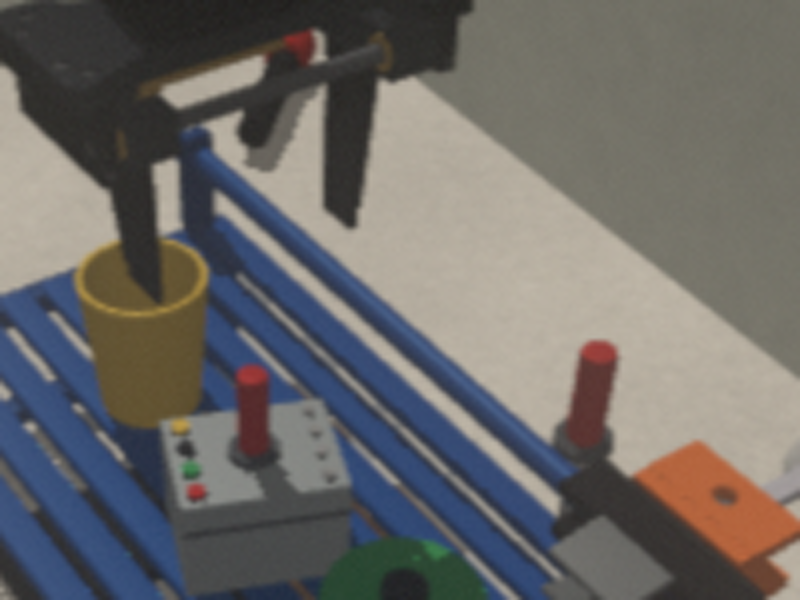

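The open fingers straddle the pin: tips at crop (160,300) and (345,225), pin head at (252,375). I'll descend.

Call:
{"method": "arm_command", "body": {
  "steps": [
    {"dx":-0.001,"dy":0.0005,"dz":0.0334,"rx":0,"ry":0,"rz":0,"claw":-1},
    {"dx":-0.001,"dy":0.0003,"dz":0.0334,"rx":0,"ry":0,"rz":0,"claw":-1},
    {"dx":0,"dy":0,"dz":0.0334,"rx":0,"ry":0,"rz":0,"claw":-1},
    {"dx":0,"dy":0,"dz":0.026,"rx":0,"ry":0,"rz":0,"claw":-1},
    {"dx":0,"dy":0,"dz":0,"rx":0,"ry":0,"rz":0,"claw":-1}
  ]
}}

```text
t: 3.9
eef_pos: [487.8, 86.4, 189.3]
tcp_rot: [3.139, -0.0, 1.627]
ft_force: [0.5, 0.1, 1.5]
opening: 0.997
```

```bash
python3 -c "
from h import *
go([488.3,83,186],n=1)"
```

```text
pos [487.83  86.4  189.28] rot [ 3.1394e+00 -2.0000e-04  1.6270e+00] F [0.5 0.1 1.5] t 3.9
frac/1 [-0.0043  0.0003  0.0041] rot total [ 0.0014 -0.0001  0.0083]
```

Call:
{"method": "arm_command", "body": {
  "steps": [
    {"dx":-0.0043,"dy":0.0004,"dz":0.0041,"rx":0.0014,"ry":0,"rz":0.008,"claw":-1},
    {"dx":0,"dy":0,"dz":0,"rx":0,"ry":0,"rz":0,"claw":-1},
    {"dx":0,"dy":0,"dz":0,"rx":0,"ry":0,"rz":0,"claw":-1}
  ]
}}

```text
t: 4.28
eef_pos: [489.2, 83.4, 187.9]
tcp_rot: [3.139, -0.0, 1.615]
ft_force: [-0.4, 0.5, 0.5]
opening: 0.998
```

```bash
python3 -c "
from h import *
go([488.3,83,186],n=1)"
```

```text
pos [489.16  83.39 187.9 ] rot [ 3.1387e+00 -2.0000e-04  1.6152e+00] F [-0.4  0.5  0.5] t 4.275
frac/1 [-0.0004 -0.0011  0.0024] rot total [ 0.0018 -0.0001  0.0008]
```

Call:
{"method": "arm_command", "body": {
  "steps": [
    {"dx":-0.0004,"dy":-0.0011,"dz":0.0024,"rx":0.0025,"ry":0,"rz":0,"claw":-1},
    {"dx":0,"dy":0,"dz":0,"rx":0,"ry":0,"rz":0,"claw":0},
    {"dx":0,"dy":0,"dz":0,"rx":0,"ry":0,"rz":0,"claw":0.5},
    {"dx":0,"dy":0,"dz":0,"rx":0,"ry":0,"rz":0,"claw":0.5},
    {"dx":0,"dy":0,"dz":0,"rx":0,"ry":0,"rz":0,"claw":0.5}
  ]
}}

```text
t: 4.9
eef_pos: [488.4, 82.9, 186.5]
tcp_rot: [-3.141, -0.0, 1.615]
ft_force: [-0.6, 0.9, -0.3]
opening: 0.636
```

```bash
python3 -c "
from h import *
go([488.3,83,186],n=1);print(env.state()['opening'])"
```

```text
pos [488.44  82.95 186.51] rot [-3.1414e+00 -2.0000e-04  1.6151e+00] F [-0.6  0.9 -0.3] t 4.9
frac/1 [ 0.0001 -0.0002  0.0006] rot total [-0.0001 -0.0001  0.0007]
0.6364271255436635
```

Call:
{"method": "arm_command", "body": {
  "steps": [
    {"dx":0,"dy":0,"dz":0,"rx":0,"ry":0,"rz":0,"claw":0.6},
    {"dx":0,"dy":0,"dz":0,"rx":0,"ry":0,"rz":0,"claw":0.6},
    {"dx":0,"dy":0,"dz":0,"rx":0,"ry":0,"rz":0,"claw":0.6},
    {"dx":0,"dy":0,"dz":0,"rx":0,"ry":0,"rz":0,"claw":0.6},
    {"dx":0,"dy":0,"dz":0,"rx":0,"ry":0,"rz":0,"claw":1},
    {"dx":0,"dy":0,"dz":0,"rx":0,"ry":0,"rz":0,"claw":1}
  ]
}}

```text
t: 5.65
eef_pos: [488.4, 83.0, 186.4]
tcp_rot: [-3.141, -0.0, 1.615]
ft_force: [0.8, -0.1, -0.2]
opening: 0.162
```

Call:
{"method": "arm_command", "body": {
  "steps": [
    {"dx":0,"dy":0,"dz":0,"rx":0,"ry":0,"rz":0,"claw":1},
    {"dx":0,"dy":0,"dz":0,"rx":0,"ry":0,"rz":0,"claw":1},
    {"dx":0,"dy":0,"dz":-0.01,"rx":0,"ry":0,"rz":0,"claw":1},
    {"dx":0,"dy":0,"dz":-0.015,"rx":0,"ry":0,"rz":0,"claw":1},
    {"dx":0,"dy":0,"dz":-0.015,"rx":0,"ry":0,"rz":0,"claw":1},
    {"dx":0,"dy":0,"dz":-0.015,"rx":0,"ry":0,"rz":0,"claw":1}
  ]
}}

```text
t: 6.4
eef_pos: [488.3, 83.0, 233.3]
tcp_rot: [-3.141, -0.0, 1.615]
ft_force: [0.9, 0.5, -0.8]
opening: 0.161
```

```bash
python3 -c "
from h import *
go([488.4,83,280],n=4);print(env.state()['opening'])"
```

```text
pos [488.34  82.95 233.34] rot [-3.1409e+00 -2.0000e-04  1.6152e+00] F [ 0.9  0.5 -0.8] t 6.4
frac/4 [ 0.      0.     -0.0146] rot total [-0.0004 -0.0001  0.0007]
0.16062632906643678
```

Call:
{"method": "arm_command", "body": {
  "steps": [
    {"dx":0,"dy":0,"dz":-0.016,"rx":0,"ry":0,"rz":0,"claw":1},
    {"dx":0,"dy":0,"dz":-0.016,"rx":0,"ry":0,"rz":0,"claw":1},
    {"dx":0,"dy":0,"dz":-0.016,"rx":0,"ry":0,"rz":0,"claw":1},
    {"dx":0,"dy":0,"dz":-0.016,"rx":0,"ry":0,"rz":0,"claw":1},
    {"dx":0,"dy":0,"dz":0,"rx":0,"ry":0,"rz":0,"claw":1}
  ]
}}

```text
t: 7.02
eef_pos: [488.6, 83.0, 289.7]
tcp_rot: [3.14, -0.0, 1.615]
ft_force: [-0.9, -0.1, -1.2]
opening: 0.159
```

```bash
python3 - <<'E'
from h import *
go([658.8,-68.1,285],n=8)
p,d=env.read_camera('side'); x,y=240,60
cv2.imwrite('pics/s2.png',cv2.resize(p[y:y+150,x:x+200,::-1],None,fx=4,fy=4,interpolation=cv2.INTER_CUBIC))
E
```

```text
pos [488.61  82.98 289.73] rot [ 3.1397e+00 -2.0000e-04  1.6152e+00] F [-0.9 -0.1 -1.2] t 7.025
frac/8 [-0.0248  0.0255  0.0008] rot total [ 0.0012 -0.0001  0.0008]
```

View pics/s2.png

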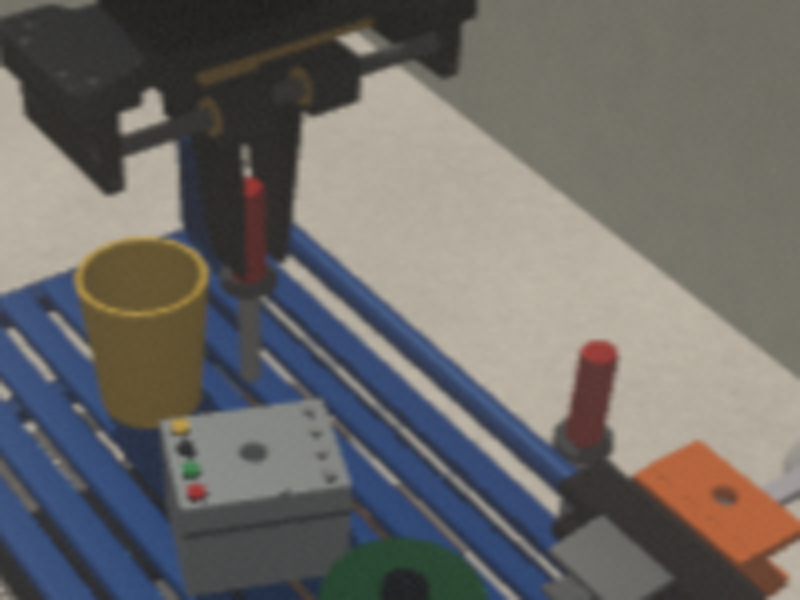

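The pin is out and upright in the jaws, with its tip at crop (250,378) and the tin's hole empty. I'll carry it to the clip.

Call:
{"method": "arm_command", "body": {
  "steps": [
    {"dx":-0.0248,"dy":0.0255,"dz":0,"rx":0,"ry":0,"rz":0,"claw":1},
    {"dx":-0.0248,"dy":0.0255,"dz":0,"rx":0,"ry":0,"rz":0,"claw":1},
    {"dx":-0.0248,"dy":0.0255,"dz":0,"rx":0,"ry":0,"rz":0,"claw":1},
    {"dx":-0.0248,"dy":0.0255,"dz":0,"rx":0,"ry":0,"rz":0,"claw":1},
    {"dx":-0.0248,"dy":0.0255,"dz":0,"rx":0,"ry":0,"rz":0,"claw":1},
    {"dx":-0.0248,"dy":0.0255,"dz":0,"rx":0,"ry":0,"rz":0,"claw":1},
    {"dx":-0.0248,"dy":0.0255,"dz":0,"rx":0,"ry":0,"rz":0,"claw":1},
    {"dx":0,"dy":0,"dz":0,"rx":0,"ry":0,"rz":0,"claw":1}
  ]
}}

```text
t: 8.07
eef_pos: [640.1, -53.3, 282.7]
tcp_rot: [-3.133, -0.002, 1.616]
ft_force: [-0.8, 0.9, -1.0]
opening: 0.166
```

```bash
python3 -c "
from h import *
go([658.8,-68.1,265],n=2)"
```

```text
pos [640.09 -53.32 282.72] rot [-3.1332e+00 -2.0000e-03  1.6160e+00] F [-0.8  0.9 -1. ] t 8.075
frac/2 [-0.0098  0.0114  0.011 ] rot total [-0.0054 -0.0013  0.0013]
```

Call:
{"method": "arm_command", "body": {
  "steps": [
    {"dx":-0.0098,"dy":0.0114,"dz":0.005,"rx":-0.003,"ry":-0.001,"rz":0.001,"claw":1},
    {"dx":-0.0098,"dy":0.0114,"dz":0.005,"rx":-0.0024,"ry":0,"rz":0,"claw":1},
    {"dx":0,"dy":0,"dz":0,"rx":0,"ry":0,"rz":0,"claw":1}
  ]
}}

```text
t: 8.45
eef_pos: [659.2, -68.1, 273.1]
tcp_rot: [-3.14, -0.001, 1.615]
ft_force: [0.1, -0.6, 0.1]
opening: 0.164
```

```bash
python3 -c "
from h import *
go([658.8,-68.1,265],n=1)"
```

```text
pos [659.18 -68.07 273.1 ] rot [-3.1404e+00 -9.0000e-04  1.6151e+00] F [ 0.1 -0.6  0.1] t 8.45
frac/1 [-0.     -0.0005  0.0101] rot total [-0.0008 -0.0006  0.0007]
```

Call:
{"method": "arm_command", "body": {
  "steps": [
    {"dx":0,"dy":-0.0005,"dz":0.011,"rx":-0.0008,"ry":-0.0006,"rz":0,"claw":1},
    {"dx":0,"dy":0,"dz":0,"rx":0,"ry":0,"rz":0,"claw":1},
    {"dx":0,"dy":0,"dz":0,"rx":0,"ry":0,"rz":0,"claw":1}
  ]
}}

```text
t: 8.82
eef_pos: [658.3, -67.4, 263.9]
tcp_rot: [3.141, -0.0, 1.616]
ft_force: [-0.4, -1.3, 0.2]
opening: 0.162
```

```bash
python3 - <<'E'
from h import *
go([658.8,-68.1,262],n=1)
p,d=env.read_camera('side'); x,y=350,110;np.savez('side3.npz',p=p,d=d)
cv2.imwrite('pics/s3.png',cv2.resize(p[y:y+100,x:x+130,::-1],None,fx=6,fy=6,interpolation=cv2.INTER_CUBIC))
p,d=env.read_camera('top'); x,y=305,60
cv2.imwrite('pics/t3.png',cv2.resize(p[y:y+100,x:x+130,::-1],None,fx=6,fy=6,interpolation=cv2.INTER_CUBIC))
E
```

```text
pos [658.28 -67.43 263.9 ] rot [ 3.1415 -0.      1.6157] F [-0.4 -1.3  0.2] t 8.825
frac/1 [-0.0009  0.0006  0.0024] rot total [ 0.0001 -0.      0.0011]
```

View pics/s3.png

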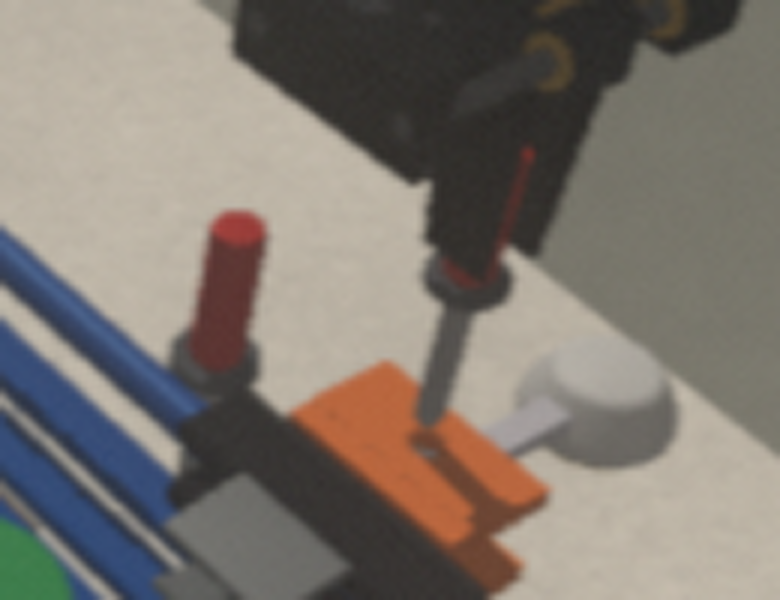

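View pics/t3.png

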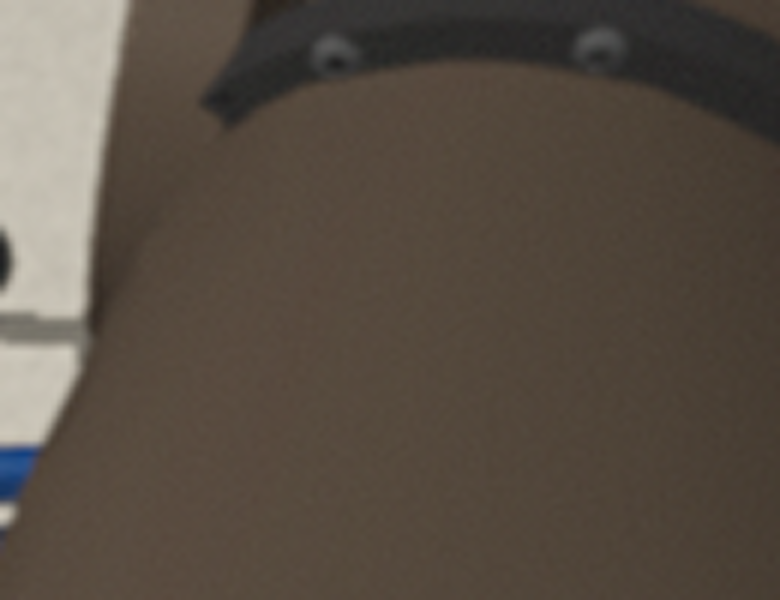

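The side view shows the tip just above the hole: tip at crop (428,422), hole at about (428,445). The top view is blocked by the arm. I'll measure the pin's image axis against the hole.

```bash
python3 - <<'E'
from h import *
def crop(X): u,v=proj('side',X); return np.round([(u-350+.5)*6,(v-110+.5)*6],1)
s=env.state()['eef_pos']
h=onz('side',420.9,183.4,186); print('hole side-plane',h,'hole px',crop(h))
for t in (0,3,20,40,50,57): print(t,'pin expected',crop([s[0],s[1],s[2]-69.4+t]),'above hole',crop([h[0],h[1],s[2]-69.4+t]))
p=np.load('side3.npz')['p']; z=cv2.resize(p[110:210,350:480],None,fx=6,fy=6,interpolation=cv2.INTER_CUBIC)
H=hsv(z)
for r in range(312,432,8):
    m=np.where((H[r,380:520,1]<70)&(H[r,380:520,2]<125))[0]+380
    print(r,m.min() if len(m) else 0,m.max() if len(m) else 0,m.mean() if len(m) else 0, z[r,400:500:8].sum(1).tolist() if r in(320,400) else '')
E
```

```text
hole side-plane [658.24033027 -68.59577393 186.        ] hole px [428.4 443.4]
0 pin expected [431.8 421.6] above hole [434.1 423.8]
3 pin expected [433.8 414.6] above hole [436.1 416.8]
20 pin expected [445.5 374.2] above hole [447.9 376.4]
40 pin expected [459.8 324.8] above hole [462.3 327.1]
50 pin expected [467.2 299.3] above hole [469.7 301.6]
57 pin expected [472.5 281.1] above hole [475.  283.4]
312 443 479 461.0 
320 440 470 455.0 [524, 522, 518, 519, 499, 340, 240, 242, 248, 378, 497, 511, 516]
328 438 468 453.0 
336 436 465 450.5 
344 434 464 449.0 
352 431 461 446.0 
360 429 459 444.0 
368 427 457 442.0 
376 425 454 439.5 
384 423 452 437.5 
392 422 450 436.0 
400 421 447 434.0 [350, 347, 306, 243, 243, 250, 364, 493, 518, 526, 533, 531, 524]
408 420 445 432.5 
416 420 439 429.5 
424 0 0 0
```

```bash
python3 - <<'E'
from h import *
# hole centroids: darkness weighted, in orange (red channel)
for n,(u0,v0) in(('top',(371,112)),('side',(421,183))):
    p=np.load(n+'0.npz')['p'].astype(float)[...,0]
    w=p[v0-6:v0+7,u0-8:u0+9]; print(n);print(w[1:-1,1:-1].astype(int))
    bg=np.median(w[w>np.median(w)-15]); k=np.clip(bg*.85-w,0,None)
    vv,uu=np.mgrid[v0-6:v0+7,u0-8:u0+9]
    m=(abs(uu-u0)<=5)&(abs(vv-v0)<=4);k=k*m
    u,v=(k*uu).sum()/k.sum(),(k*vv).sum()/k.sum(); print(bg,u,v,onz(n,u,v,186))
# pin axis
p=np.load('side3.npz')['p'].astype(float).sum(2)
R=[]
for r in range(160,178):
    row=p[r,412:438]; i=np.argmin(cv2.blur(row[None],(3,1))[0]); lo=np.sort(row)[:3].mean()
    def cross(sgn):
        bg=row[np.clip(i+sgn*np.arange(5,8),0,25)].mean(); t=(lo+bg)/2; j=i
        while 0<j<25 and row[j]<t: j+=sgn
        return 412+j-sgn*(row[j]-t)/(row[j]-row[j-sgn])
    a,b=cross(-1),cross(1); R.append((r,a,b,(a+b)/2))
R=np.array(R);print(R.round(2))
E
```

```text
top
[[154 153 154 154 154 155 153 155 154 155 154 154 153 153 154]
 [153 154 154 154 155 154 154 155 153 154 154 155 154 153 152]
 [155 154 154 154 154 151 143 139 143 150 154 155 153 154 154]
 [153 154 154 154 149 134 113 105 112 134 149 154 156 154 154]
 [154 155 155 153 138 109  82  70  78 107 139 152 154 155 155]
 [154 155 155 152 129  92  73  69  65  88 128 150 155 155 154]
 [153 154 155 151 126  95  84  78  70  84 128 152 155 153 154]
 [154 155 155 152 134 107  90  85  82  99 138 154 155 155 154]
 [153 154 154 155 148 130 109  98 104 125 147 156 155 155 154]
 [154 154 154 154 154 148 139 130 133 145 154 154 154 154 153]
 [154 154 155 154 155 155 154 152 151 153 156 155 155 154 155]]
154.0 371.09017384029 112.5294227014967 [658.5611614  -68.03867308 186.        ]
side
[[179 178 177 177 176 177 178 177 178 177 176 176 175 174 176]
 [177 178 178 177 177 177 178 178 179 178 177 178 176 176 177]
 [177 178 178 177 177 174 174 174 174 176 177 177 176 177 177]
 [177 178 177 175 165 149 146 150 159 170 177 177 177 177 175]
 [177 177 178 162 138 118 114 117 127 146 166 176 178 178 178]
 
[... 321 characters left out ...]
78 177 176 176 177 178 177 177 177 178 177 178 177 177]]
177.0 420.74011335413616 183.52505890594153 [657.74831174 -68.69766533 186.        ]
[[160.   423.27 432.86 428.07]
 [161.   423.33 431.15 427.24]
 [162.   423.02 428.78 425.9 ]
 [163.   422.56 428.25 425.41]
 [164.   422.4  427.94 425.17]
 [165.   422.15 427.7  424.92]
 [166.   421.92 427.28 424.6 ]
 [167.   421.51 427.15 424.33]
 [168.   421.27 426.78 424.02]
 [169.   421.04 426.68 423.86]
 [170.   420.65 426.31 423.48]
 [171.   420.6  425.92 423.26]
 [172.   420.55 425.72 423.13]
 [173.   420.6  425.33 422.97]
 [174.   420.06 425.15 422.61]
 [175.   419.32 424.75 422.03]
 [176.   419.12 424.52 421.82]
 [177.   418.88 424.25 421.57]]
```

```bash
python3 -c "
from h import *
go([659.7,-68.3,261],n=1)"
```

```text
pos [658.31 -67.45 263.9 ] rot [ 3.1415 -0.      1.6157] F [-0.   0.  -0.6] t 8.925
frac/1 [-0.0011  0.0017  0.0036] rot total [ 0.0001 -0.      0.0011]
```

Call:
{"method": "arm_command", "body": {
  "steps": [
    {"dx":-0.0012,"dy":0.0018,"dz":0.0036,"rx":0,"ry":0,"rz":0.001,"claw":1},
    {"dx":0,"dy":0,"dz":0,"rx":0,"ry":0,"rz":0,"claw":1},
    {"dx":0,"dy":0,"dz":0,"rx":0,"ry":0,"rz":0,"claw":1}
  ]
}}

```text
t: 9.3
eef_pos: [659.9, -68.4, 261.1]
tcp_rot: [3.141, 0.0, 1.614]
ft_force: [0.4, 0.3, -0.7]
opening: 0.163
```

```bash
cat > look.py <<'E'
from h import *
import sys
go([659.7,-68.3,261],n=1)
p,d=env.read_camera('side'); x,y=350,110;np.savez('side4.npz',p=p,d=d)
cv2.imwrite(f'pics/{sys.argv[1]}.png',cv2.resize(p[y:y+100,x:x+130,::-1],None,fx=6,fy=6,interpolation=cv2.INTER_CUBIC))
p=p.astype(float).sum(2)
R=[]
for r in range(164,178):
    row=p[r,412:438]; i=np.argmin(cv2.blur(row[None],(3,1))[0]); lo=np.sort(row)[:3].mean()
    def cross(sgn):
        bg=row[np.clip(i+sgn*np.arange(5,8),0,25)].mean(); t=(lo+bg)/2; j=i
        while 0<j<25 and row[j]<t: j+=sgn
        return 412+j-sgn*(row[j]-t)/(row[j]-row[j-sgn])
    a,b=cross(-1),cross(1); R.append((r,(a+b)/2))
R=np.array(R);f=np.polyfit(R[:,0],R[:,1],1);print(R[:,1].round(2),f,'at hole row',np.polyval(f,183.5),'hole 420.74')
E
python3 look.py s4
```

```text
pos [659.93 -68.39 261.13] rot [3.141e+00 1.000e-04 1.614e+00] F [ 0.4  0.3 -0.7] t 9.3
frac/1 [ 0.0001 -0.0003  0.0002] rot total [0.0004 0.0001 0.    ]
[426.34 426.05 425.78 425.39 425.09 424.87 424.49 424.21 424.07 423.9
 423.72 423.1  422.92 422.65] [-2.78451523e-01  4.71946536e+02] at hole row 420.8506815891448 hole 420.74
```

View pics/s4.png

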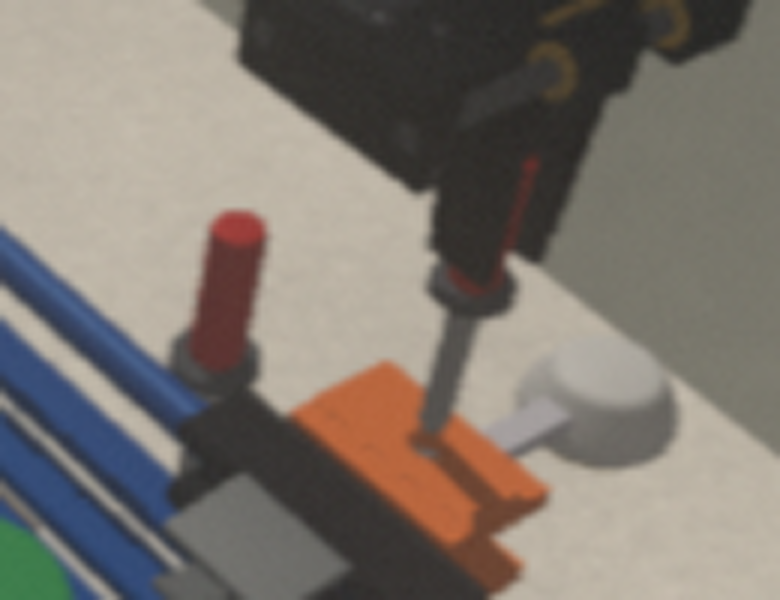

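The pin's axis now passes through the hole (420.85 against 420.74 px). I'll descend gently and watch the force.

Call:
{"method": "arm_command", "body": {
  "steps": [
    {"dx":0,"dy":0,"dz":0.002,"rx":0,"ry":0,"rz":0,"claw":1},
    {"dx":0,"dy":0,"dz":0.002,"rx":0,"ry":0,"rz":0,"claw":1},
    {"dx":0,"dy":0,"dz":0.002,"rx":0,"ry":0,"rz":0,"claw":1},
    {"dx":0,"dy":0,"dz":0,"rx":0,"ry":0,"rz":0,"claw":1}
  ]
}}

```text
t: 9.85
eef_pos: [659.9, -68.4, 255.9]
tcp_rot: [3.141, 0.0, 1.614]
ft_force: [1.7, -0.6, 0.2]
opening: 0.166
```

Call:
{"method": "arm_command", "body": {
  "steps": [
    {"dx":0,"dy":0,"dz":0.0015,"rx":0,"ry":0,"rz":0,"claw":1},
    {"dx":0,"dy":0,"dz":0.0015,"rx":0,"ry":0,"rz":0,"claw":1}
  ]
}}

```text
t: 10.1
eef_pos: [659.9, -68.6, 253.8]
tcp_rot: [3.141, 0.001, 1.614]
ft_force: [-1.3, -1.4, 0.9]
opening: 0.163
```

Call:
{"method": "arm_command", "body": {
  "steps": [
    {"dx":0,"dy":0,"dz":0.0015,"rx":0,"ry":0,"rz":0,"claw":1},
    {"dx":0,"dy":0,"dz":0.0015,"rx":0,"ry":0,"rz":0,"claw":1}
  ]
}}

```text
t: 10.35
eef_pos: [659.8, -68.8, 251.3]
tcp_rot: [3.141, 0.001, 1.614]
ft_force: [-2.2, -2.2, 0.6]
opening: 0.162
```

```bash
python3 look.py s5
```

```text
pos [659.76 -68.83 251.33] rot [3.141e+00 9.000e-04 1.614e+00] F [-2.2 -2.2  0.6] t 10.35
frac/1 [ 0.0006 -0.     -0.0121] rot total [0.0004 0.0006 0.    ]
[427.79 427.92 427.2  426.13 425.32 424.99 424.77 424.43 424.25 424.14
 423.91 423.32 423.02 422.66] [-3.94407945e-01  4.92236551e+02] at hole row 419.8626928725329 hole 420.74
```

View pics/s5.png

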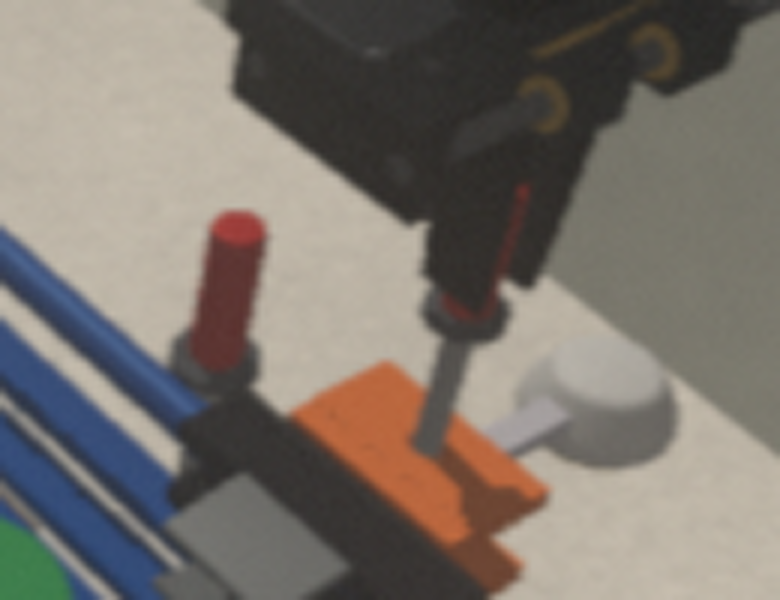

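The pin has entered the upper hole at crop (430,445). The light side load is from the +x and +y walls, so I'll ease it in y and continue.

Call:
{"method": "arm_command", "body": {
  "steps": [
    {"dx":-0.0006,"dy":0,"dz":0.0015,"rx":0,"ry":0,"rz":0,"claw":1},
    {"dx":-0.0003,"dy":0,"dz":0.0015,"rx":0,"ry":0,"rz":0,"claw":1},
    {"dx":0,"dy":0,"dz":0.0015,"rx":0,"ry":0,"rz":0,"claw":1}
  ]
}}

```text
t: 10.78
eef_pos: [659.6, -69.5, 246.9]
tcp_rot: [-3.141, 0.0, 1.614]
ft_force: [-0.7, -0.7, -0.4]
opening: 0.164
```

Call:
{"method": "arm_command", "body": {
  "steps": [
    {"dx":0,"dy":0.0006,"dz":0.0015,"rx":0,"ry":0,"rz":0,"claw":1},
    {"dx":0,"dy":0.0004,"dz":0.0015,"rx":0,"ry":0,"rz":0,"claw":1},
    {"dx":0,"dy":0.0003,"dz":0.0015,"rx":0,"ry":0,"rz":0,"claw":1}
  ]
}}

```text
t: 11.15
eef_pos: [660.1, -69.6, 243.1]
tcp_rot: [-3.14, 0.001, 1.614]
ft_force: [-3.4, -1.6, 3.3]
opening: 0.163
```

Call:
{"method": "arm_command", "body": {
  "steps": [
    {"dx":-0.0002,"dy":0.0001,"dz":0.0013,"rx":0,"ry":0,"rz":0,"claw":1},
    {"dx":0,"dy":0.0001,"dz":0.0013,"rx":0,"ry":0,"rz":0,"claw":1}
  ]
}}

```text
t: 11.4
eef_pos: [660.2, -69.6, 240.9]
tcp_rot: [-3.139, 0.001, 1.614]
ft_force: [-3.0, -0.3, 1.1]
opening: 0.163
```

Call:
{"method": "arm_command", "body": {
  "steps": [
    {"dx":0,"dy":0.0001,"dz":0.0012,"rx":0,"ry":0,"rz":0,"claw":1},
    {"dx":0,"dy":0.0001,"dz":0.0012,"rx":0,"ry":0,"rz":0,"claw":1}
  ]
}}

```text
t: 11.65
eef_pos: [660.2, -69.7, 238.9]
tcp_rot: [-3.139, 0.001, 1.614]
ft_force: [-2.3, -0.7, 1.6]
opening: 0.157
```

Call:
{"method": "arm_command", "body": {
  "steps": [
    {"dx":0,"dy":0.0002,"dz":0.0012,"rx":0,"ry":0,"rz":0,"claw":1},
    {"dx":0,"dy":0.0002,"dz":0.0012,"rx":0,"ry":0,"rz":0,"claw":1}
  ]
}}

```text
t: 11.9
eef_pos: [660.3, -69.7, 236.9]
tcp_rot: [-3.139, 0.001, 1.614]
ft_force: [-3.9, -1.2, 3.3]
opening: 0.166
```

Call:
{"method": "arm_command", "body": {
  "steps": [
    {"dx":0,"dy":0.0001,"dz":0.0012,"rx":0,"ry":0,"rz":0,"claw":1},
    {"dx":0,"dy":0.0001,"dz":0.0012,"rx":0,"ry":0,"rz":0,"claw":1}
  ]
}}

```text
t: 12.15
eef_pos: [660.4, -69.7, 235.1]
tcp_rot: [-3.139, 0.001, 1.614]
ft_force: [-4.4, -0.9, 4.4]
opening: 0.164
```

Call:
{"method": "arm_command", "body": {
  "steps": [
    {"dx":0,"dy":0,"dz":0.0013,"rx":0,"ry":0,"rz":0,"claw":1},
    {"dx":0,"dy":0,"dz":0.0013,"rx":0,"ry":0,"rz":0,"claw":1},
    {"dx":0,"dy":0,"dz":0.0013,"rx":0,"ry":0,"rz":0,"claw":1}
  ]
}}

```text
t: 12.52
eef_pos: [660.4, -69.8, 232.1]
tcp_rot: [-3.139, 0.001, 1.614]
ft_force: [-4.7, -0.7, 4.8]
opening: 0.162
```

Call:
{"method": "arm_command", "body": {
  "steps": [
    {"dx":0,"dy":-0.0002,"dz":0.0014,"rx":0,"ry":0,"rz":0,"claw":1},
    {"dx":0,"dy":-0.0002,"dz":0.0014,"rx":0,"ry":0,"rz":0,"claw":1},
    {"dx":0,"dy":0,"dz":0.0014,"rx":0,"ry":0,"rz":0,"claw":1},
    {"dx":0,"dy":0,"dz":0.0014,"rx":0,"ry":0,"rz":0,"claw":1}
  ]
}}

```text
t: 13.02
eef_pos: [660.3, -69.8, 227.3]
tcp_rot: [-3.14, 0.001, 1.614]
ft_force: [-3.4, -1.8, 3.7]
opening: 0.167
```

```bash
python3 look.py s6
```

```text
pos [660.26 -69.76 227.32] rot [-3.1395e+00  9.0000e-04  1.6141e+00] F [-3.4 -1.8  3.7] t 13.025
frac/1 [ 0.0018 -0.0007 -0.0421] rot total [-0.0013  0.0006  0.    ]
[424.   426.75 424.36 424.94 424.38 425.69 426.14 426.69 427.82 427.76
 425.57 426.14 424.79 424.15] [5.42842436e-02 4.16399586e+02] at hole row 426.36074429549666 hole 420.74
```

View pics/s6.png

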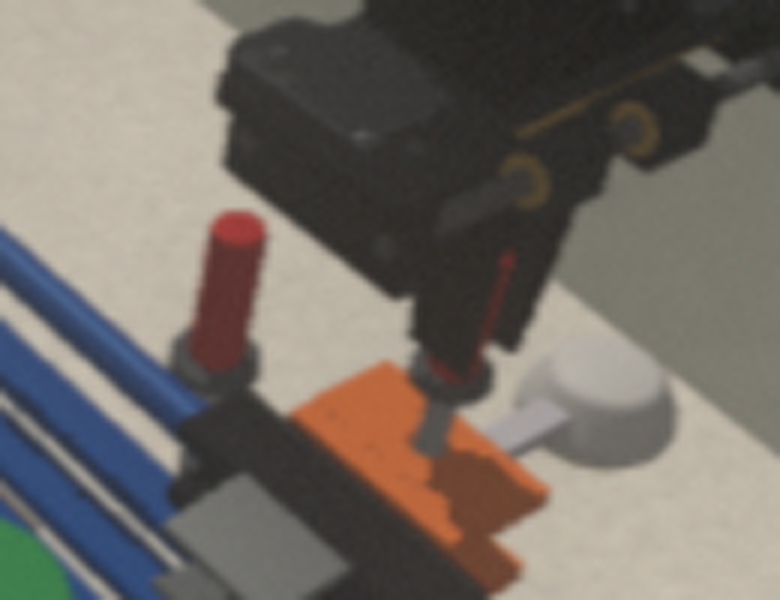

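About half the shank is in, with the collar at crop (452,375) and the forces small. I'll continue towards the lower ear.

Call:
{"method": "arm_command", "body": {
  "steps": [
    {"dx":-0.0002,"dy":-0.0002,"dz":0.0014,"rx":0,"ry":0,"rz":0,"claw":1},
    {"dx":-0.0001,"dy":-0.0002,"dz":0.0014,"rx":0,"ry":0,"rz":0,"claw":1},
    {"dx":0,"dy":0,"dz":0.0014,"rx":0,"ry":0,"rz":0,"claw":1}
  ]
}}

```text
t: 13.45
eef_pos: [660.1, -69.9, 223.5]
tcp_rot: [-3.14, 0.001, 1.614]
ft_force: [-4.0, -0.4, 3.9]
opening: 0.166
```

Call:
{"method": "arm_command", "body": {
  "steps": [
    {"dx":0,"dy":-0.0002,"dz":0.0012,"rx":0,"ry":0,"rz":0,"claw":1},
    {"dx":0,"dy":-0.0002,"dz":0.0012,"rx":0,"ry":0,"rz":0,"claw":1}
  ]
}}

```text
t: 13.7
eef_pos: [660.0, -69.9, 221.4]
tcp_rot: [-3.14, 0.001, 1.614]
ft_force: [-2.4, -1.0, 1.9]
opening: 0.164
```

Call:
{"method": "arm_command", "body": {
  "steps": [
    {"dx":0,"dy":-0.0001,"dz":0.0012,"rx":0,"ry":0,"rz":0,"claw":1},
    {"dx":0,"dy":0,"dz":0.0012,"rx":0,"ry":0,"rz":0,"claw":1}
  ]
}}

```text
t: 13.95
eef_pos: [660.0, -69.9, 219.3]
tcp_rot: [-3.141, 0.001, 1.614]
ft_force: [-2.8, -0.3, 2.6]
opening: 0.163
```

Tip is at about z 150, 2 mm into the lower ear, with no obstruction.

Call:
{"method": "arm_command", "body": {
  "steps": [
    {"dx":0,"dy":0,"dz":0.0013,"rx":0,"ry":0,"rz":0,"claw":1},
    {"dx":0,"dy":0,"dz":0.0013,"rx":0,"ry":0,"rz":0,"claw":1},
    {"dx":0,"dy":0,"dz":0.0013,"rx":0,"ry":0,"rz":0,"claw":1}
  ]
}}

```text
t: 14.32
eef_pos: [660.0, -69.9, 216.0]
tcp_rot: [-3.141, 0.001, 1.614]
ft_force: [-2.0, 0.1, 2.2]
opening: 0.162
```

Call:
{"method": "arm_command", "body": {
  "steps": [
    {"dx":0,"dy":0,"dz":0.0014,"rx":0,"ry":0,"rz":0,"claw":1},
    {"dx":0,"dy":0,"dz":0.0014,"rx":0,"ry":0,"rz":0,"claw":1},
    {"dx":0,"dy":0,"dz":0.0014,"rx":0,"ry":0,"rz":0,"claw":1}
  ]
}}

```text
t: 14.7
eef_pos: [660.0, -69.9, 212.4]
tcp_rot: [-3.141, 0.001, 1.614]
ft_force: [-2.9, 0.2, 3.6]
opening: 0.163
```

Call:
{"method": "arm_command", "body": {
  "steps": [
    {"dx":0,"dy":0,"dz":0.0014,"rx":0,"ry":0,"rz":0,"claw":1},
    {"dx":0,"dy":0,"dz":0.0014,"rx":0,"ry":0,"rz":0,"claw":1},
    {"dx":0,"dy":0,"dz":0.0014,"rx":0,"ry":0,"rz":0,"claw":1},
    {"dx":0,"dy":0,"dz":0.0014,"rx":0,"ry":0,"rz":0,"claw":1}
  ]
}}

```text
t: 15.2
eef_pos: [659.9, -69.9, 207.6]
tcp_rot: [-3.141, 0.001, 1.614]
ft_force: [-2.6, -0.4, 3.4]
opening: 0.162
```

Call:
{"method": "arm_command", "body": {
  "steps": [
    {"dx":0,"dy":0,"dz":0.0013,"rx":0,"ry":0,"rz":0,"claw":1},
    {"dx":0,"dy":0,"dz":0.0013,"rx":0,"ry":0,"rz":0,"claw":1},
    {"dx":0,"dy":0,"dz":0.0012,"rx":0,"ry":0,"rz":0,"claw":1}
  ]
}}

```text
t: 15.58
eef_pos: [659.9, -69.9, 204.3]
tcp_rot: [-3.141, 0.001, 1.614]
ft_force: [-2.4, -0.6, 2.7]
opening: 0.157
```

Call:
{"method": "arm_command", "body": {
  "steps": [
    {"dx":0,"dy":0,"dz":0.0012,"rx":0,"ry":0,"rz":0,"claw":1},
    {"dx":0,"dy":0,"dz":0.0012,"rx":0,"ry":0,"rz":0,"claw":1}
  ]
}}

```text
t: 15.82
eef_pos: [659.9, -69.9, 202.2]
tcp_rot: [-3.141, 0.001, 1.614]
ft_force: [-3.4, -0.2, 2.4]
opening: 0.164
```

Call:
{"method": "arm_command", "body": {
  "steps": [
    {"dx":0,"dy":0,"dz":0.0012,"rx":0,"ry":0,"rz":0,"claw":1}
  ]
}}

```text
t: 15.95
eef_pos: [659.9, -69.9, 201.2]
tcp_rot: [-3.141, 0.001, 1.614]
ft_force: [-3.0, -1.6, 2.1]
opening: 0.164
```

Call:
{"method": "arm_command", "body": {
  "steps": [
    {"dx":0,"dy":0,"dz":0.001,"rx":0,"ry":0,"rz":0,"claw":1}
  ]
}}

```text
t: 16.08
eef_pos: [659.9, -69.9, 200.4]
tcp_rot: [-3.141, 0.001, 1.614]
ft_force: [-3.7, -0.2, 9.6]
opening: 0.161
```

Call:
{"method": "arm_command", "body": {
  "steps": [
    {"dx":0,"dy":-0.0003,"dz":0.0005,"rx":0,"ry":0,"rz":0,"claw":1}
  ]
}}

```text
t: 16.2
eef_pos: [659.9, -69.9, 200.4]
tcp_rot: [-3.141, 0.001, 1.614]
ft_force: [-3.3, -0.3, 7.7]
opening: 0.164
```

```bash
python3 look.py s7
```

```text
pos [659.92 -69.89 200.41] rot [-3.1414e+00  7.0000e-04  1.6140e+00] F [-3.3 -0.3  7.7] t 16.2
frac/1 [ 0.0019 -0.0002 -0.0757] rot total [-0.0001  0.0004 -0.    ]
[416.92 424.96 419.08 426.42 415.54 426.3  425.28 423.59 424.52 421.
 421.18 417.95 416.29 421.23] [-1.44733861e-01  4.46125363e+02] at hole row 419.5666990566823 hole 420.74
```

View pics/s7.png

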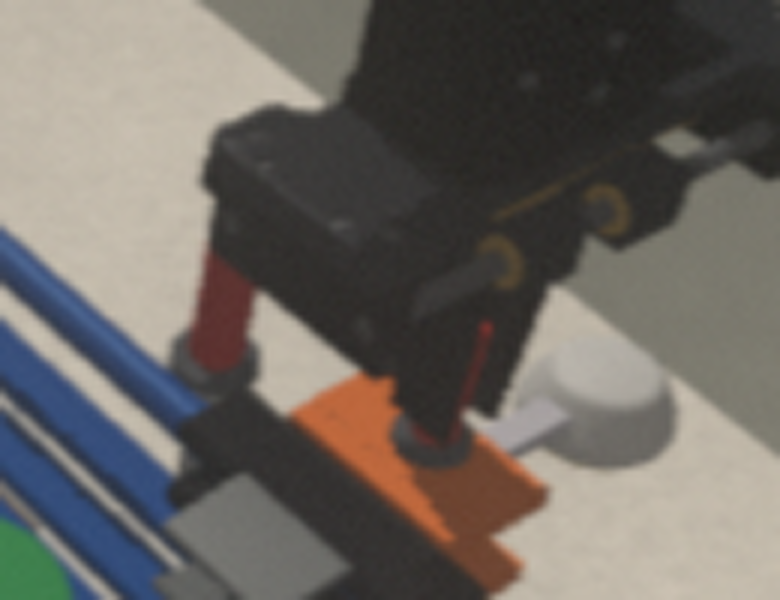

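The collar sits on the upper ear at crop (432,440), with 8 N of contact at the expected height. I'll release and retreat.

Call:
{"method": "arm_command", "body": {
  "steps": [
    {"dx":0,"dy":0,"dz":0,"rx":0,"ry":0,"rz":0,"claw":0.3},
    {"dx":0,"dy":0,"dz":0,"rx":0,"ry":0,"rz":0,"claw":0.3},
    {"dx":0,"dy":0,"dz":0,"rx":0,"ry":0,"rz":0,"claw":0.3},
    {"dx":0,"dy":0,"dz":0,"rx":0,"ry":0,"rz":0,"claw":0.3},
    {"dx":0,"dy":0,"dz":0,"rx":0,"ry":0,"rz":0,"claw":0.3},
    {"dx":0,"dy":0,"dz":0,"rx":0,"ry":0,"rz":0,"claw":0.3}
  ]
}}

```text
t: 17.0
eef_pos: [660.7, -69.6, 199.7]
tcp_rot: [3.14, 0.0, 1.614]
ft_force: [-0.7, -0.4, 0.6]
opening: 0.349
```

Opening 33 mm, free of the handle. Next, straight up.

Call:
{"method": "arm_command", "body": {
  "steps": [
    {"dx":0,"dy":0,"dz":-0.015,"rx":0,"ry":0,"rz":0,"claw":0.3},
    {"dx":0,"dy":0,"dz":-0.02,"rx":0,"ry":0,"rz":0,"claw":0.3},
    {"dx":0,"dy":0,"dz":-0.03,"rx":0,"ry":0,"rz":0,"claw":0.3},
    {"dx":0,"dy":0,"dz":-0.04,"rx":0,"ry":0,"rz":0,"claw":0.3},
    {"dx":0,"dy":0,"dz":-0.04,"rx":0,"ry":0,"rz":0,"claw":0.3},
    {"dx":0,"dy":0,"dz":-0.04,"rx":0,"ry":0,"rz":0,"claw":0.3},
    {"dx":0,"dy":0,"dz":0,"rx":0,"ry":0,"rz":0,"claw":0.3}
  ]
}}

```text
t: 17.88
eef_pos: [660.3, -69.5, 360.4]
tcp_rot: [3.134, 0.002, 1.614]
ft_force: [0.4, -0.9, -0.8]
opening: 0.351
```

```bash
python3 - <<'E'
from h import *
p,d=env.read_camera('side'); x,y=350,110
np.savez('side8.npz',p=p,d=d)
cv2.imwrite('pics/s8.png',cv2.resize(p[y:y+100,x:x+130,::-1],None,fx=6,fy=6,interpolation=cv2.INTER_CUBIC))
cv2.imwrite('pics/s8full.png',p[:,:,::-1])
P=pts('side',d);H=hsv(p)
red=(((H[...,0]<6)|(H[...,0]>174))&(H[...,1]>120)&(H[...,2]>40)).astype(np.uint8)
k,l,s,c=cv2.connectedComponentsWithStats(red)
for i in range(1,k):
    if s[i,4]>15: print(s[i],c[i].round(1),np.percentile(P[(l==i)&(d>0)],[2,50,98],axis=0).round(1).tolist())
print('seated expects handle top at z 236')
d0=np.load('side0.npz')['p'].astype(int)
for nm,(u,v) in dict(cup=(276,145),lan=(340,230),bank=(404,282)).items():
    print(nm,abs(d0[v-25:v+25,u-25:u+25]-p[v-25:v+25,u-25:u+25]).mean())
print(env.state()['eef_pos'],env.state()['ft_force'])
E
```

```text
[308  66  10   7  51] [312.8  69. ] [[838.7, 635.4, 31.3], [854.3, 654.8, 36.8], [870.6, 670.9, 40.6]]
[386 146   8   6  35] [389.3 148.2] [[701.8, 72.8, 144.2], [709.1, 79.9, 146.9], [716.3, 86.9, 148.9]]
[424 162   7   6  33] [426.9 164. ] [[652.4, -75.4, 233.9], [657.5, -69.3, 235.8], [664.0, -63.5, 237.4]]
seated expects handle top at z 236
cup 2.0078666666666667
lan 1.5570666666666666
bank 1.57
[659.90114758 -69.45395315 358.66801473] [-0.13591816  0.52636092 -0.343424  ]
```

View pics/s8.png

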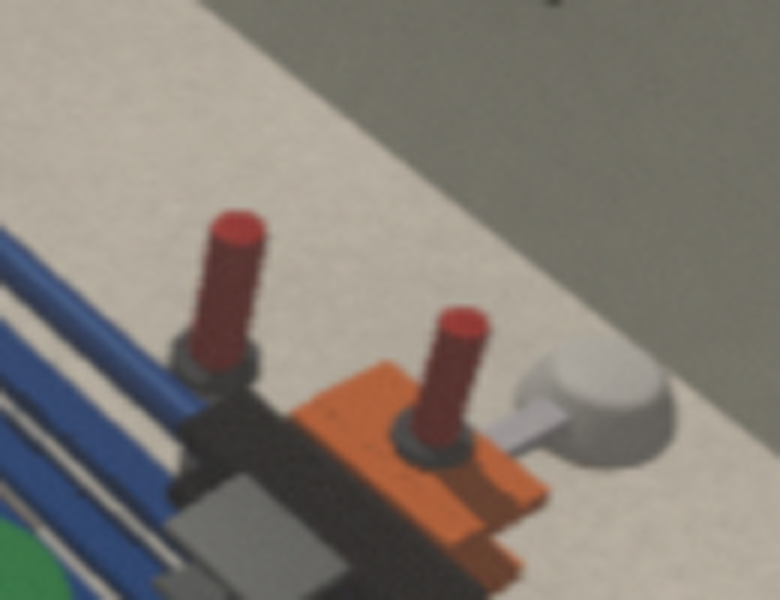

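View pics/s8full.png

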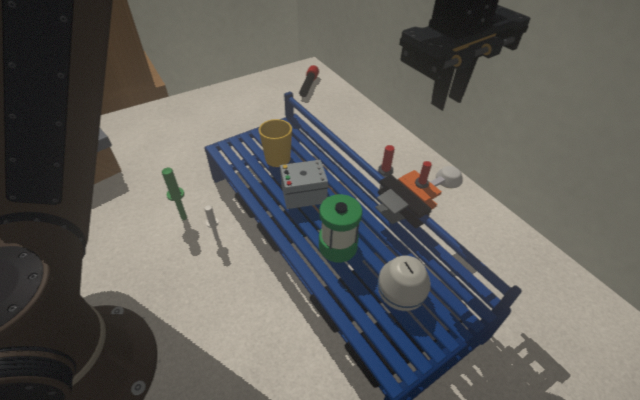

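The pin stands upright in the clip, collar flat on the ear at crop (432,440). Its handle top is at z 235.8, where a seated pin should read 236. The cup, lantern and bank are unchanged, and the gripper is well clear.

```bash
python3 -c "
from cell import env
print(env.job_done(),env.state()['t'])"
```

```text
the job is handed in; nothing more can be done
the job is handed in; nothing more can be done
```

The red-handled pin is out of the tin and pushed down through the upper ear, the eye and the lower ear, with its collar on the upper ear. I let go of it, backed the gripper straight up and handed the job in at about 18 s.

**Insertion forces:** In the readings at the end of each move, the wrist force stayed under about 7 N on the way down. It peaked at about 11 N in all (9.6 N vertical) when the collar met the ear, well under the 30 N limit. I kept the pin leaning lightly towards +x to enter the eye, and it never caught.

**Last checks:**
- **Seating:** the side camera put the handle top at z = 235.8 mm, against 236 mm for a fully seated pin. The picture shows the pin upright with its collar flat on the ear.
- **Other objects:** the cup, bank and lantern look the same as in the first side picture.
- **Robot:** the gripper is about 120 mm above the pin and touching nothing.

**What disagreed:** my first aim at the hole was about 1.8 mm off in the side view, so I corrected it before going down. The hole was also about 1.5 mm further towards -y than the camera estimate, and I eased the pin over on feeling the wall. The arm blocked the top camera during the insertion, so the last checks use the side view only.

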